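# Set the packet rack's stay on its middle hole

### The job

The packet rack on the dispensary desk is to be opened wider: lift its stay (the flat steel arm with three holes, hinged to the rack's sliding gate) by the black ball knob on its free end, draw the gate open with it, and drop the middle of the three holes over the rack's peg, all the way down, then let go. The shorter loose stay with two holes is a spare and is not needed.

Things in the scene. Friction and masses are not known exactly. Their poses are not given: they have to be found in the camera images.
- peg (a point): Tip (82 mm above the desk) of the rack's fixed upright steel peg: 8 mm thick, 23 mm tall, upper 11 mm tapering to 3 mm, on a grey post 34 x 44 mm. Axes are the rack's: x level, the way the gate slides open (towards the stay's free end), z up. The grey rack base, 370 x 150 mm, is fixed; along x it runs from 331 mm behind the peg to 39 mm ahead of it, and the stay reaches out past that end.
- knob (a point): Centre of the 30 mm black ball on a 10 mm stem at the stay's free end, 34 mm above the arm's top; grasp it from above. Axes are the stay's: x along the arm from hinge to free end, y level across it (close the fingers along y: the ball then tips freely as the arm swings). It is 232 mm from the hinge, 99 mm farther along x than the middle hole; 100 mm above the desk when the arm is level.
- hole (a point): Centre, at the underside, of the middle of the stay's 3 oblong holes (28 mm along x, 18 across, 48 apart). The stay: flat steel arm 32 wide, 6 thick, 200 g, hinged at the gate 63 mm above the desk; swings up 0.9 rad, falls by its weight, always in line with the peg. At first its solid end past the outer hole rests on the peg's tip, 0.1 rad up. Seated it is level, this point 22 mm below the tip.
- gate (a joint): How far (m) the gate, an aluminium plate 126 mm wide, 100 mm tall, has slid open along the rack's x: 0 narrow, 0.155 end stop, about 0.093 with the middle hole on the peg (play 10 mm either way). Starts at 0 to 0.025, slides with about 1.5 N of friction, stays where left; the stay, hinged to it, pulls it along.

How it is judged:
By the outcome, as a careful person would: the job done as asked, in the order asked, and still so for the second after the job is handed in, with the robot touching nothing.
It also fails if it takes over 35 s, if anything falls off the work surface, if the arm or the gripper's body presses on something with over 40 N, if the wrist force passes 120 N, or if a joint passes its speed limit or range.

### The arm

A 6-joint arm with a two-finger parallel gripper is mounted at the origin on the work surface. World frame = base frame: x ahead of the robot, y to its left, z up, the work surface at z = 0. Lengths are in m, angles in rad, forces in N, time in s.
With the tool pointing down it reaches from about 0.375 to 0.975 m from the base axis. Payload 3.8 kg.
Tool frame: the origin (TCP) lies midway between the tips of the shut fingers; the grasp point (between the pads) lies 19 mm behind it; z points along the fingers, y is the line along which they close (so a half turn about z gives the same grasp; the last joint's range is limited). The gripper opens to 85 mm and grips with 20 to 120 N. Pads are 22 mm wide; open, the fingers measure 114 mm over their backs; the gripper's body (76 mm by 85 mm) begins 54 mm behind the grasp point. The pads swing forward as they close: fully open they stand 13 mm farther back than shut.
Start: joints at [-1.321, 0.264, 1.604, -0, 1.274, -0.037], TCP at [0.191, -0.647, 0.231] pointing down, gripper open.
Joint ranges: [-2.63, 2.63], [-0.94, 2.18], [0.31, 2.57], [-1.31, 4.45], [0, 2.66], [-2.55, 2.55]. Speed limits (rad/s): [2.57, 2.57, 3.14, 3.14, 3.14, 3.14].

### API

Orientations are given as a rotation vector (axis times angle).
In Python, from workcell import bot, imaging gives the robot as it stands.
- The arm moves only by the tool step_arm, never from a script. Its argument "series" is a list of rows, each an object of numbers: "grip": the closure, from -1 (fully open) to 1 (shut); "x", "y", "z": the shift along the tool's x, y, z normalised to -1 to 1, where 1 is 500 mm; "ax", "ay", "az": the turn, a rotation vector about the tool's x, y, z normalised to -1 to 1, where 1 is 30 degrees. A call has 1 to 12 rows; each row is the pose to reach, as a shift and turn from the pose commanded when the call began, along the tool's axes at that moment; what a row does not reach only later rows make up. A row lasts 1/10 s, in which the tool goes at most 50 mm and 8.59 degrees, less where a joint would pass 70% of its speed; a pose out of reach is approached as far as the arm can. A call with a number of a shift or a turn outside -1 to 1 is refused whole. A call with a gripper value outside its range is refused whole. The fingers move at their own pace and stop on an object; "force" is the grip in N (left out, the last holds). Time passes only in rows, so rows that repeat a pose let the fingers close. It gives the time, the measured TCP pose, the force, the opening and the grip force at its end, in the units of the state.
- bot.read_state(): the state, without advancing time (a new reading comes with each control period).
- imaging.read_camera(name): name is "scene" or "top" or "wrist"; returns a dict with "img" (400x640x3 uint8, red, green, blue), "fx", "fy", "cx", "cy" (pixels), "k1" (the pictures are not rectified: a ray, as slopes to the right and down, at radius r is drawn at 1 + k1 r^2 times it, then the intrinsics apply), "R" (3x3) and "t" (3): a world point X has camera coordinates R X + t. Camera axes: x right, y down, z forward; pixel columns grow to the right and rows downward; lengths in m; the calibration is good to about 2 mm. A picture is of the moment at which its call begins. There is no depth.
- bot.finish_job(): hands the job in; it is judged then, once.
The state is a dict: "time": time; "q": joint angles; "joint_vel": joint speeds; "joint_torque": joint torques, N m; "tool_pos": TCP position; "tcp_rot": TCP orientation; "wrist_force": force on the tool from outside, world axes, zero at the start; "torque": the same for the moment, N m; "width": opening from 0.0 (shut) to 1.0 (fully open); "grip_force": force on a finger pad.
Only numpy, scipy, OpenCV 4.12 (cv2) and the standard library are available. Lean on these libraries where they do the work, as an engineer would, in place of code of your own. Each camera call takes 0.05 s, during which the arm holds its last target. There are 200 camera calls.

## Working session

There is one attempt and no reset: what is moved stays moved. The work goes in short steps, Python scripts to look and compute and a tool call to move; the robot and the scene stay as the last step left them, time stands still between calls to the robot, and variables do not carry over. Pictures are saved under pics/ and viewed, at most 10 in all, crops included, and the job is handed in when it is done.

Besides the shell and the picture viewer there is one more tool, called after "Emit:" by a JSON object that holds its "method" and its "body", one argument or row to a line. step_arm: Moves the arm, as the interface text tells. Scaled input: -1 to 1 covers 500 mm each way for a shift and 30 degrees each way for a turn. Its arguments: {"type":"object","properties":{"series":{"type":"array","items":{"type":"object","properties":{"grip":{"type":"number"},"x":{"type":"number","minimum":-1,"maximum":1},"y":{"type":"number","minimum":-1,"maximum":1},"z":{"type":"number","minimum":-1,"maximum":1},"ax":{"type":"number","minimum":-1,"maximum":1},"ay":{"type":"number","minimum":-1,"maximum":1},"az":{"type":"number","minimum":-1,"maximum":1}}}},"force":{"type":"number"}},"required":["series"]}

```bash
mkdir -p pics; python3 - <<'E'
from workcell import bot, imaging
import cv2,numpy as np
for n in("scene","top"):
    c=imaging.read_camera(n); cv2.imwrite(f"pics/{n}0.png",c["img"][:,:,::-1])
    print(n,c["fx"],c["cx"],c["cy"],c["k1"],np.round(-c["R"].T@c["t"],3),np.round(c["R"],3).tolist())
s=bot.read_state();print(s)
E
```

```text
scene 450.08335210288755 318.0449010839483 197.40175637272586 -0.002939116187237375 [ 1.014 -0.042  0.573] [[0.014, 1.0, -0.016], [0.744, -0.021, -0.668], [-0.668, -0.002, -0.744]]
top 473.64293232752465 319.7044573447434 203.31119021525936 -0.08201997584167892 [ 0.505 -0.072  0.738] [[0.014, -0.999, -0.038], [-0.995, -0.01, -0.095], [0.095, 0.039, -0.995]]
{'time': 0.1, 'q': array([-1.32091304e+00,  2.64654916e-01,  1.60526819e+00,  2.80764242e-05,
        1.27367302e+00, -3.68405189e-02]), 'joint_vel': array([ 5.01699426e-05, -2.13040162e-03, -3.30762606e-03,  1.39429966e-03,
       -1.88760845e-03, -2.17112402e-03]), 'joint_torque': array([ 4.94190790e-04, -5.16705143e+01, -3.68588269e+01,  6.39502309e-05,
        6.28845170e-03, -3.94263634e-05]), 'tool_pos': array([ 0.19077889, -0.64678573,  0.23008533]), 'tcp_rot': array([-3.10739123e+00, -4.48545684e-01,  2.92490788e-04]), 'wrist_force': array([ 0.0122309 , -0.2826098 ,  1.10142552]), 'torque': array([0.00979768, 0.02856791, 0.01582963]), 'grip_force': 0.0, 'width': 1.000182286517098}
```

View pics/scene0.png

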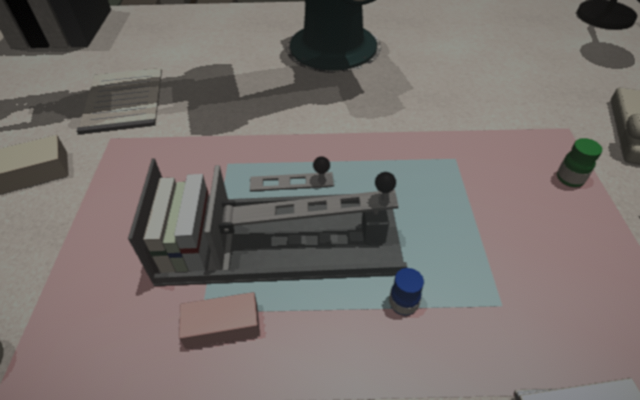

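View pics/top0.png

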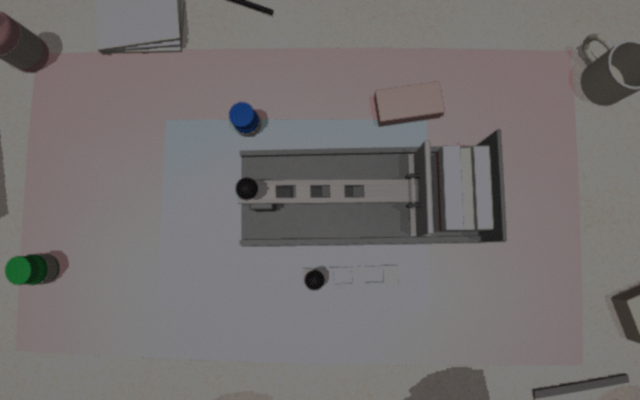

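The stay's knob is at about (385,182) in scene and (247,188) in top, with its holes at top (285,191), (320,191), (354,191). The spare's knob is at top (315,280) and stays out of this. Next I triangulate.

```bash
cat > h.py <<'E'
import numpy as np,cv2
from workcell import bot,imaging
from scipy.spatial.transform import Rotation as Ro
def ray(c,p):
    K=np.array([[c["fx"],0,c["cx"]],[0,c["fy"],c["cy"]],[0,0,1.]])
    u=cv2.undistortPoints(np.array([[p]],float),K,np.array([c["k1"],0,0,0,0.]))[0,0]
    d=c["R"].T@np.array([u[0],u[1],1]); return -c["R"].T@c["t"],d/np.linalg.norm(d)
def onz(c,p,z):
    o,d=ray(c,p); return o+d*(z-o[2])/d[2]
def tri(c1,p1,c2,p2):
    o1,d1=ray(c1,p1);o2,d2=ray(c2,p2)
    s=np.linalg.lstsq(np.c_[d1,-d2],o2-o1,rcond=None)[0]
    a,b=o1+s[0]*d1,o2+s[1]*d2; return (a+b)/2,np.linalg.norm(a-b)
def blob(c,p,r=22,th=40):
    x,y=map(int,p); m=(c["img"].max(2)<th).astype(np.uint8)
    w=np.zeros_like(m); w[max(y-r,0):y+r,max(x-r,0):x+r]=1
    n,l,s,ce=cv2.connectedComponentsWithStats(m*w); i=1+np.argmax(s[1:,4]); return ce[i],s[i]
E
python3 - <<'E'
from h import *
np.set_printoptions(precision=4,suppress=True)
a=imaging.read_camera("scene");b=imaging.read_camera("top")
pa,sa=blob(a,(385,182));pb,sb=blob(b,(247,188));print(pa,sa,pb,sb)
k,e=tri(a,pa,b,pb);print("knob",k,e)
# stay holes (dark ROI) in top
g=b["img"].max(2).astype(int)
print(g[188:196,270:370:4][3])
for p,z in(((285.5,191.5),.078),((320,191.5),.073),((354.5,191.5),.069)):print("hole",onz(b,p,z))
print("edges",onz(b,(241,243),.01),onz(b,(415,243),.01),onz(b,(241,153),.01),onz(b,(410,150),.01))
E
python3 -c "
import cv2;i=cv2.imread('pics/top0.png')[125:265,220:420];i=cv2.convertScaleAbs(i,alpha=1.8);cv2.imwrite('pics/c1.png',cv2.resize(i,None,fx=4,fy=4,interpolation=2))"
```

```text
[385.061  182.2169] [376 173  19  20 295] [246.7333 188.0551] [237 178  21  21 345]
knob [0.5834 0.0496 0.1221] 0.0010708981517974165
[124 118  54  52  57  49  80 121 119 121  89  57  54  67  72 104 117 117
 118  55  54  73  73  71 114]
hole [0.5845 0.0024 0.078 ]
hole [ 0.5855 -0.046   0.073 ]
hole [ 0.5865 -0.0948  0.069 ]
edges [0.5118 0.0776 0.01  ] [ 0.5154 -0.1898  0.01  ] [0.6531 0.0818 0.01  ] [ 0.6595 -0.1828  0.01  ]
```

View pics/c1.png

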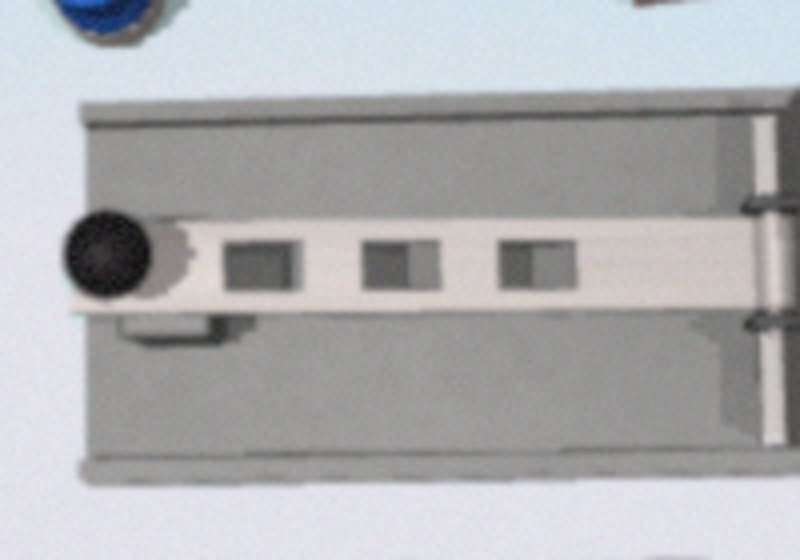

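```bash
cat >> h.py <<'E'
def rel(pos,yaw=None):
    "print move row values to reach world pos with tool down, tool y at world angle yaw deg"
    s=bot.read_state();R0=Ro.from_rotvec(s["tcp_rot"]);d=R0.inv().apply(np.array(pos)-s["tool_pos"])/.5
    r=np.zeros(3)
    if yaw is not None:
        t=np.radians(yaw);y=np.array([np.cos(t),np.sin(t),0]);z=np.array([0,0,-1.]);x=np.cross(y,z)
        r=np.degrees((R0.inv()*Ro.from_matrix(np.c_[x,y,z])).as_rotvec())/30
    print(np.round(d,4),np.round(r,4))
E
python3 - <<'E'
from h import *
b=imaging.read_camera("top")
print(onz(b,(250,206),.059),onz(b,(272.5,206),.059))
s=bot.read_state();print(s["time"],Ro.from_rotvec(s["tcp_rot"]).as_matrix().round(3))
rel((.387,-.3,.23),-36); rel((.5834,.0496,.20),1.1)
E
```

```text
[0.56512498 0.05586026 0.059     ] [0.5654707  0.02301267 0.059     ]
0.25 [[ 0.959  0.283 -0.   ]
 [ 0.283 -0.959  0.001]
 [-0.    -0.001 -1.   ]]
[ 0.5727 -0.5548  0.0018] [-2.1000e-03 -7.0000e-04 -1.2521e+00]
[ 1.1473 -1.1142  0.0625] [-1.9000e-03 -1.4000e-03 -2.4888e+00]
```

Emit:
{"method": "step_arm", "body": {
  "series": [
    {"x": 0.573,"y": -0.555,"z": 0.0,"az": -1,"grip": -1},
    {"x": 0.573,"y": -0.555,"z": 0.0,"az": -1,"grip": -1},
    {"x": 0.573,"y": -0.555,"z": 0.0,"az": -1,"grip": -1},
    {"x": 0.573,"y": -0.555,"z": 0.0,"az": -1,"grip": -1},
    {"x": 0.573,"y": -0.555,"z": 0.0,"az": -1,"grip": -1},
    {"x": 0.573,"y": -0.555,"z": 0.0,"az": -1,"grip": -1},
    {"x": 0.573,"y": -0.555,"z": 0.0,"az": -1,"grip": -1},
    {"x": 0.573,"y": -0.555,"z": 0.0,"az": -1,"grip": -1},
    {"x": 0.573,"y": -0.555,"z": 0.0,"az": -1,"grip": -1},
    {"x": 0.573,"y": -0.555,"z": 0.0,"az": -1,"grip": -1}
  ]
}}

```text
validation failed for argument at $.se...
```

```bash
python3 -c "
from h import *
print(bot.read_state()['time'],bot.read_state()['tool_pos']);rel((.5834,.0496,.20),1.1)"
```

```text
0.25 [ 0.19085196 -0.64708394  0.230604  ]
[ 1.1473 -1.1142  0.0625] [-1.9000e-03 -1.4000e-03 -2.4888e+00]
```

Emit:
{"method": "step_arm", "body": {
  "series": [
    {"x": 0.573,"y": -0.555,"z": 0.0,"ax": 0.0,"ay": 0.0,"az": -0.99,"grip": -1.0}
  ]
}}

```text
time: 0.35
tool_pos: [0.2135, -0.6071, 0.2304]
tcp_rot: [3.066, 0.678, -0.003]
wrist_force: [1.9, 1.1, -0.2]
width: 1.0
grip_force: 0.0
```

```bash
python3 -c "
from h import *
rel((.39,-.29,.23),-40)"
```

```text
[ 0.5877 -0.4261 -0.0009] [ 0.0018  0.0042 -0.8348]
```

Emit:
{"method": "step_arm", "body": {
  "series": [
    {"x": 0.588,"y": -0.426,"z": 0.0,"ax": 0.0,"ay": 0.0,"az": -0.83,"grip": -1.0},
    {"x": 0.588,"y": -0.426,"z": 0.0,"ax": 0.0,"ay": 0.0,"az": -0.83,"grip": -1.0},
    {"x": 0.588,"y": -0.426,"z": 0.0,"ax": 0.0,"ay": 0.0,"az": -0.83,"grip": -1.0},
    {"x": 0.588,"y": -0.426,"z": 0.0,"ax": 0.0,"ay": 0.0,"az": -0.83,"grip": -1.0},
    {"x": 0.588,"y": -0.426,"z": 0.0,"ax": 0.0,"ay": 0.0,"az": -0.83,"grip": -1.0},
    {"x": 0.588,"y": -0.426,"z": 0.0,"ax": 0.0,"ay": 0.0,"az": -0.83,"grip": -1.0},
    {"x": 0.588,"y": -0.426,"z": 0.0,"ax": 0.0,"ay": 0.0,"az": -0.83,"grip": -1.0},
    {"x": 0.588,"y": -0.426,"z": 0.0,"ax": 0.0,"ay": 0.0,"az": -0.83,"grip": -1.0}
  ]
}}

```text
time: 1.15
tool_pos: [0.3933, -0.2827, 0.2314]
tcp_rot: [-2.845, -1.331, -0.002]
wrist_force: [-0.1, -0.9, -0.2]
width: 0.998
grip_force: 0.0
```

```bash
python3 -c "
from h import *
print(bot.read_state()['tool_pos']);rel((.5834,.0496,.20),1.1)"
```

```text
[ 0.39327255 -0.28268105  0.23136296]
[ 0.7538 -0.1339  0.064 ] [ 9.0000e-04 -3.1000e-03 -1.3649e+00]
```

Emit:
{"method": "step_arm", "body": {
  "series": [
    {"x": 0.754,"y": -0.134,"z": 0.06,"ax": 0.0,"ay": 0.0,"az": -0.99,"grip": -1.0},
    {"x": 0.754,"y": -0.134,"z": 0.06,"ax": 0.0,"ay": 0.0,"az": -0.99,"grip": -1.0},
    {"x": 0.754,"y": -0.134,"z": 0.06,"ax": 0.0,"ay": 0.0,"az": -0.99,"grip": -1.0},
    {"x": 0.754,"y": -0.134,"z": 0.06,"ax": 0.0,"ay": 0.0,"az": -0.99,"grip": -1.0},
    {"x": 0.754,"y": -0.134,"z": 0.06,"ax": 0.0,"ay": 0.0,"az": -0.99,"grip": -1.0}
  ]
}}

```text
time: 1.65
tool_pos: [0.5172, -0.0695, 0.2118]
tcp_rot: [2.411, 2.012, 0.0]
wrist_force: [0.2, -0.1, -0.1]
width: 0.996
grip_force: 0.0
```

```bash
python3 -c "
from h import *
print(bot.read_state()['tool_pos']);rel((.5834,.0496,.20),1.1)"
```

```text
[ 0.51724805 -0.06945683  0.2118348 ]
[0.258  0.0876 0.0236] [ 0.0015  0.0012 -0.3802]
```

Emit:
{"method": "step_arm", "body": {
  "series": [
    {"x": 0.258,"y": 0.088,"z": 0.02,"ax": 0.0,"ay": 0.0,"az": -0.38,"grip": -1.0},
    {"x": 0.258,"y": 0.088,"z": 0.02,"ax": 0.0,"ay": 0.0,"az": -0.38,"grip": -1.0},
    {"x": 0.258,"y": 0.088,"z": 0.02,"ax": 0.0,"ay": 0.0,"az": -0.38,"grip": -1.0},
    {"x": 0.258,"y": 0.088,"z": 0.02,"ax": 0.0,"ay": 0.0,"az": -0.38,"grip": -1.0},
    {"x": 0.258,"y": 0.088,"z": 0.02,"ax": 0.0,"ay": 0.0,"az": -0.38,"grip": -1.0}
  ]
}}

```text
time: 2.15
tool_pos: [0.583, 0.0484, 0.2012]
tcp_rot: [-2.199, -2.243, 0.002]
wrist_force: [-1.3, -0.4, -0.5]
width: 0.999
grip_force: 0.0
```

```bash
python3 - <<'E'
from h import *
c=imaging.read_camera("wrist");cv2.imwrite("pics/w1.png",c["img"][:,:,::-1])
print(bot.read_state()['tool_pos'],bot.read_state()['time']);rel((.5834,.0496,.099),1.1)
X=c["R"]@np.array([.5834,.0496,.122])+c["t"];print("expect",X[:2]/X[2]*c["fx"]+[c["cx"],c["cy"]])
E
```

```text
[0.58265995 0.04762562 0.20136854] 2.2
[0.0041 0.0018 0.2047] [-0.002   0.0015 -0.0019]
expect [314.41725928 204.26209296]
```

View pics/w1.png

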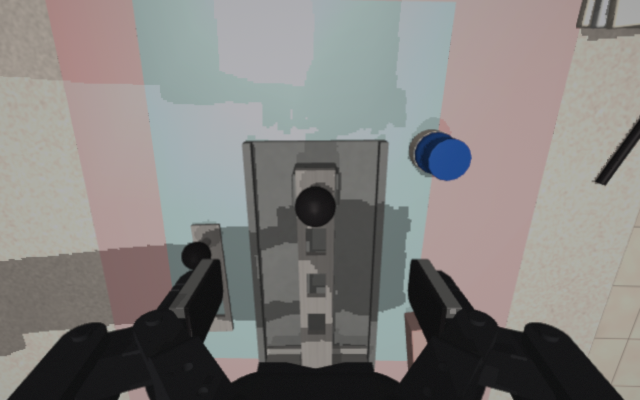

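The wrist view puts the knob at (315,206) against (314,204) predicted, and the fingers straddle it. I'll descend and grip.

Emit:
{"method": "step_arm", "body": {
  "series": [
    {"x": 0.004,"y": 0.002,"z": 0.1,"ax": 0.0,"ay": 0.0,"az": 0.0,"grip": -1.0},
    {"x": 0.004,"y": 0.002,"z": 0.17,"ax": 0.0,"ay": 0.0,"az": 0.0,"grip": -1.0},
    {"x": 0.004,"y": 0.002,"z": 0.205,"ax": 0.0,"ay": 0.0,"az": 0.0,"grip": -1.0},
    {"x": 0.004,"y": 0.002,"z": 0.205,"ax": 0.0,"ay": 0.0,"az": 0.0,"grip": -1.0},
    {"x": 0.004,"y": 0.002,"z": 0.205,"ax": 0.0,"ay": 0.0,"az": 0.0,"grip": 1.0},
    {"x": 0.004,"y": 0.002,"z": 0.205,"ax": 0.0,"ay": 0.0,"az": 0.0,"grip": 1.0},
    {"x": 0.004,"y": 0.002,"z": 0.205,"ax": 0.0,"ay": 0.0,"az": 0.0,"grip": 1.0},
    {"x": 0.004,"y": 0.002,"z": 0.205,"ax": 0.0,"ay": 0.0,"az": 0.0,"grip": 1.0},
    {"x": 0.004,"y": 0.002,"z": 0.205,"ax": 0.0,"ay": 0.0,"az": 0.0,"grip": 1.0},
    {"x": 0.004,"y": 0.002,"z": 0.205,"ax": 0.0,"ay": 0.0,"az": 0.0,"grip": 1.0}
  ],
  "force": 40
}}

```text
time: 3.2
tool_pos: [0.5831, 0.0503, 0.1009]
tcp_rot: [-2.2, -2.241, 0.002]
wrist_force: [-5.2, -0.6, 6.9]
width: 0.327
grip_force: 38.8
```

Emit:
{"method": "step_arm", "body": {
  "series": [
    {"x": -0.007,"y": 0.0,"z": -0.022,"ax": 0.0,"ay": 0.0,"az": 0.0,"grip": 1.0},
    {"x": -0.014,"y": 0.0,"z": -0.045,"ax": 0.0,"ay": 0.0,"az": 0.0,"grip": 1.0},
    {"x": -0.024,"y": 0.0,"z": -0.068,"ax": 0.0,"ay": 0.0,"az": 0.0,"grip": 1.0},
    {"x": -0.033,"y": 0.0,"z": -0.09,"ax": 0.0,"ay": 0.0,"az": 0.0,"grip": 1.0},
    {"x": -0.033,"y": 0.0,"z": -0.09,"ax": 0.0,"ay": 0.0,"az": 0.0,"grip": 1.0},
    {"x": -0.033,"y": 0.0,"z": -0.09,"ax": 0.0,"ay": 0.0,"az": 0.0,"grip": 1.0}
  ]
}}

```text
time: 3.8
tool_pos: [0.5835, 0.0333, 0.1449]
tcp_rot: [-2.202, -2.24, 0.001]
wrist_force: [-4.0, 1.0, -0.9]
width: 0.323
grip_force: 39.7
```

```bash
python3 - <<'E'
from h import *
c=imaging.read_camera("scene");i=cv2.resize(c["img"][120:300,130:440,::-1],None,fx=2.5,fy=2.5);cv2.imwrite("pics/s2.png",cv2.convertScaleAbs(i,alpha=1.6))
print(bot.read_state())
E
```

```text
{'time': 3.85, 'q': array([ 1.45051294e-02,  1.64258774e-01,  1.89020120e+00,  8.54680012e-05,
        1.08834200e+00, -2.89827094e-03]), 'joint_vel': array([ 2.30853664e-03,  6.78407487e-03,  1.04228382e-03,  9.54999878e-05,
       -5.57624276e-03,  1.31386238e-03]), 'joint_torque': array([-5.40379789e-01, -4.46127498e+01, -3.77065229e+01, -3.28017874e-01,
       -1.61151610e+00, -3.73754563e-03]), 'tool_pos': array([0.58348359, 0.03339305, 0.14467168]), 'tcp_rot': array([-2.20143795e+00, -2.23999881e+00,  1.26705472e-03]), 'wrist_force': array([-5.25172974,  1.01583828, -0.281653  ]), 'torque': array([ 0.23716976,  0.81088647, -0.0022765 ]), 'grip_force': 39.74014163017273, 'width': 0.32608750798396535}
```

View pics/s2.png

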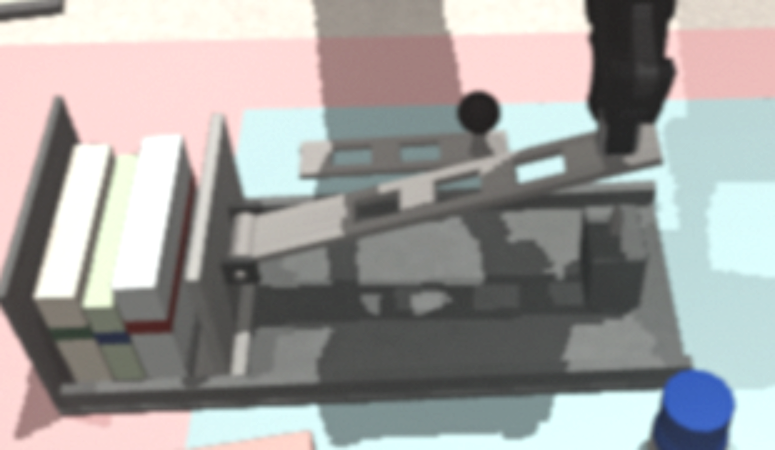

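The scene view shows the arm lifted by the knob to about 0.3 rad, clear of the peg. I'll draw the gate about 84 mm.

Emit:
{"method": "step_arm", "body": {
  "series": [
    {"x": 0.02,"y": 0.0,"z": 0.0,"ax": 0.0,"ay": 0.0,"az": 0.0,"grip": 1.0},
    {"x": 0.05,"y": 0.0,"z": 0.0,"ax": 0.0,"ay": 0.0,"az": 0.0,"grip": 1.0},
    {"x": 0.08,"y": 0.0,"z": 0.0,"ax": 0.0,"ay": 0.0,"az": 0.0,"grip": 1.0},
    {"x": 0.11,"y": 0.0,"z": 0.0,"ax": 0.0,"ay": 0.0,"az": 0.0,"grip": 1.0},
    {"x": 0.14,"y": 0.0,"z": 0.0,"ax": 0.0,"ay": 0.0,"az": 0.0,"grip": 1.0},
    {"x": 0.16,"y": 0.0,"z": 0.0,"ax": 0.0,"ay": 0.0,"az": 0.0,"grip": 1.0},
    {"x": 0.169,"y": 0.0,"z": 0.0,"ax": 0.0,"ay": 0.0,"az": 0.0,"grip": 1.0},
    {"x": 0.169,"y": 0.0,"z": 0.0,"ax": 0.0,"ay": 0.0,"az": 0.0,"grip": 1.0},
    {"x": 0.169,"y": 0.0,"z": 0.0,"ax": 0.0,"ay": 0.0,"az": 0.0,"grip": 1.0}
  ]
}}

```text
time: 4.75
tool_pos: [0.5812, 0.1188, 0.1438]
tcp_rot: [-2.199, -2.24, 0.003]
wrist_force: [-6.3, 2.5, -1.7]
width: 0.329
grip_force: 39.8
```

```bash
python3 - <<'E'
from h import *
a=imaging.read_camera("scene");b=imaging.read_camera("top")
i=cv2.resize(a["img"][120:300,150:460,::-1],None,fx=2.5,fy=2.5);cv2.imwrite("pics/s3.png",cv2.convertScaleAbs(i,alpha=1.6))
i=cv2.resize(b["img"][120:270,160:440,::-1],None,fx=2.8,fy=2.8);cv2.imwrite("pics/t3.png",cv2.convertScaleAbs(i,alpha=1.6))
E
```

```text
(no output)
```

View pics/s3.png

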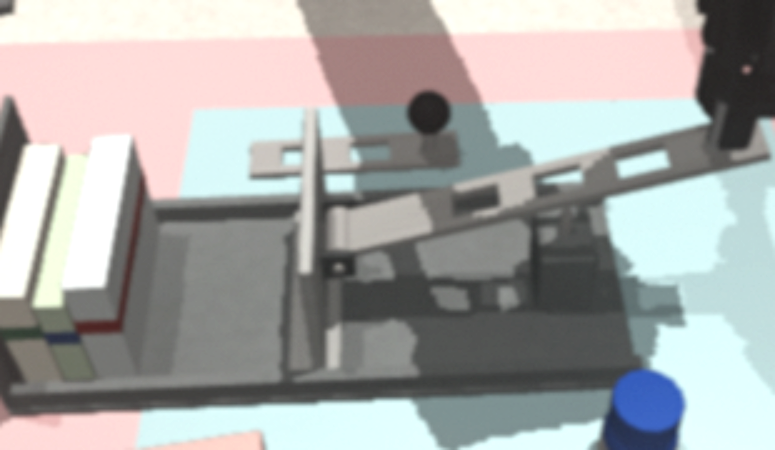

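View pics/t3.png

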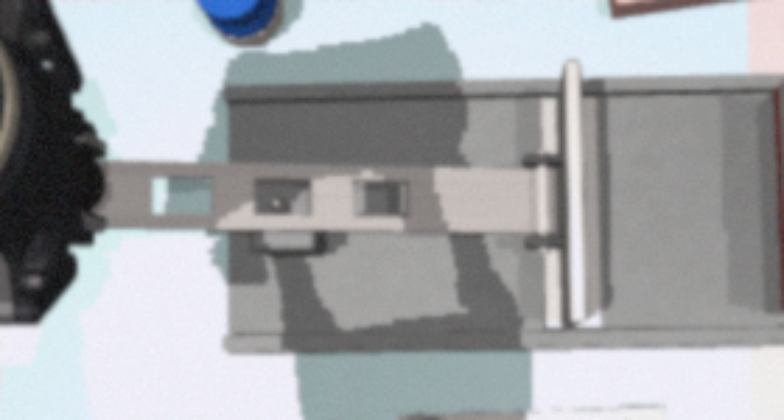

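Scene: the gate is drawn open with the arm still raised. Top: the peg tip shows inside the middle hole at crop (277,200), against a hole centre of (283,195).

```bash
python3 - <<'E'
from h import *
b=imaging.read_camera("top")
f=lambda x,y,z:onz(b,(160+x/2.8,120+y/2.8),z)
print("peg",f(277,200,.082),"hole(top face)",f(283,195,.105))
print(bot.read_state()["tool_pos"])
E
```

```text
peg [0.58377144 0.03945759 0.082     ] hole(top face) [0.58348689 0.032694   0.105     ]
[0.58122138 0.11867615 0.14381955]
```

Emit:
{"method": "step_arm", "body": {
  "series": [
    {"x": 0.01,"y": 0.0,"z": 0.021,"ax": 0.0,"ay": 0.0,"az": 0.0,"grip": 1.0},
    {"x": 0.019,"y": 0.0,"z": 0.043,"ax": 0.0,"ay": 0.0,"az": 0.0,"grip": 1.0},
    {"x": 0.027,"y": 0.0,"z": 0.065,"ax": 0.0,"ay": 0.0,"az": 0.0,"grip": 1.0},
    {"x": 0.033,"y": 0.0,"z": 0.088,"ax": 0.0,"ay": 0.0,"az": 0.0,"grip": 1.0},
    {"x": 0.038,"y": 0.0,"z": 0.108,"ax": 0.0,"ay": 0.0,"az": 0.0,"grip": 1.0},
    {"x": 0.042,"y": 0.0,"z": 0.122,"ax": 0.0,"ay": 0.0,"az": 0.0,"grip": 1.0},
    {"x": 0.042,"y": 0.0,"z": 0.127,"ax": 0.0,"ay": 0.0,"az": 0.0,"grip": 1.0},
    {"x": 0.042,"y": 0.0,"z": 0.127,"ax": 0.0,"ay": 0.0,"az": 0.0,"grip": 1.0}
  ]
}}

```text
time: 5.7
tool_pos: [0.5806, 0.1392, 0.0798]
tcp_rot: [-2.2, -2.24, 0.005]
wrist_force: [-6.6, -0.2, -0.3]
width: 0.321
grip_force: 39.9
```

```bash
python3 - <<'E'
from h import *
a=imaging.read_camera("scene")
i=cv2.resize(a["img"][120:300,150:460,::-1],None,fx=2.5,fy=2.5);cv2.imwrite("pics/s4.png",cv2.convertScaleAbs(i,alpha=1.6))
E
```

```text
(no output)
```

View pics/s4.png

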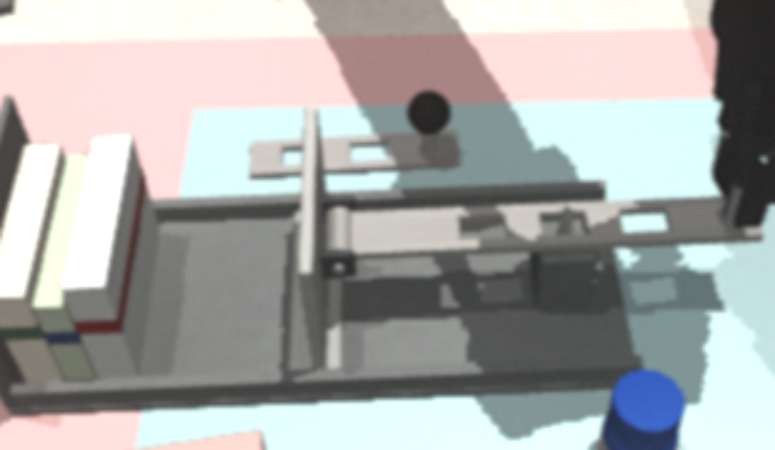

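The middle hole is over the peg, peg tip at crop (568,215), and the arm looks nearly level. I'll lower 2 mm more, release, and rise.

Emit:
{"method": "step_arm", "body": {
  "series": [
    {"x": 0.0,"y": 0.0,"z": 0.004,"ax": 0.0,"ay": 0.0,"az": 0.0,"grip": 1.0},
    {"x": 0.0,"y": 0.0,"z": 0.004,"ax": 0.0,"ay": 0.0,"az": 0.0,"grip": 1.0},
    {"x": 0.0,"y": 0.0,"z": 0.004,"ax": 0.0,"ay": 0.0,"az": 0.0,"grip": -1.0},
    {"x": 0.0,"y": 0.0,"z": 0.004,"ax": 0.0,"ay": 0.0,"az": 0.0,"grip": -1.0},
    {"x": 0.0,"y": 0.0,"z": 0.004,"ax": 0.0,"ay": 0.0,"az": 0.0,"grip": -1.0},
    {"x": 0.0,"y": 0.0,"z": 0.004,"ax": 0.0,"ay": 0.0,"az": 0.0,"grip": -1.0},
    {"x": 0.0,"y": 0.0,"z": 0.004,"ax": 0.0,"ay": 0.0,"az": 0.0,"grip": -1.0},
    {"x": 0.0,"y": 0.0,"z": -0.08,"ax": 0.0,"ay": 0.0,"az": 0.0,"grip": -1.0},
    {"x": 0.0,"y": 0.0,"z": -0.16,"ax": 0.0,"ay": 0.0,"az": 0.0,"grip": -1.0},
    {"x": 0.0,"y": 0.0,"z": -0.24,"ax": 0.0,"ay": 0.0,"az": 0.0,"grip": -1.0},
    {"x": 0.0,"y": 0.0,"z": -0.3,"ax": 0.0,"ay": 0.0,"az": 0.0,"grip": -1.0},
    {"x": 0.0,"y": 0.0,"z": -0.3,"ax": 0.0,"ay": 0.0,"az": 0.0,"grip": -1.0}
  ]
}}

```text
time: 6.95
tool_pos: [0.586, 0.14, 0.2375]
tcp_rot: [2.197, 2.237, 0.015]
wrist_force: [-0.4, 0.3, -0.9]
width: 1.0
grip_force: 0.0
```

```bash
python3 - <<'E'
from h import *
a=imaging.read_camera("scene")
i=cv2.resize(a["img"][120:300,150:460,::-1],None,fx=2.5,fy=2.5);cv2.imwrite("pics/s5.png",cv2.convertScaleAbs(i,alpha=1.6))
p,s=blob(a,(425,195),30,30);print(p,s,onz(a,p,.1))
E
```

```text
[444.88343558 192.44171779] [438 182  17  18 163] [0.58472386 0.13689553 0.1       ]
```

View pics/s5.png

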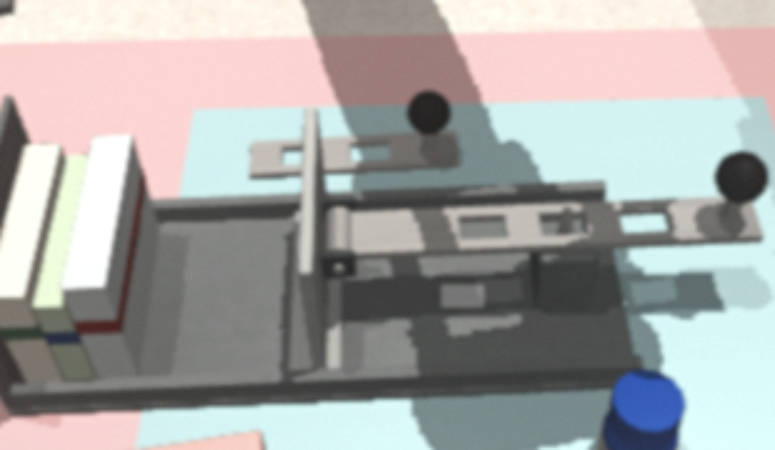

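Released: the arm lies level, the middle hole is around the peg, and the knob at crop (742,177) fits a height of 100 mm. I'll hand in.

```bash
python3 -c "
from workcell import bot
print(bot.finish_job())"
```

```text
the job is handed in; nothing more can be done
None
```

The gate is drawn open about 85 mm, the stay's middle hole is seated level on the peg, the gripper has let go and moved clear, and the job is handed in at about 7 s on the robot's clock.

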